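# Turn the jug on the spraying turntable to face the spray gun

### The job

A small cream jug with a fresh, easily smudged coat of glaze stands on the four-armed spraying turntable. Push the turntable round by its arms with a fingertip until the jug's spout points straight at the nozzle of the spray gun, and leave it standing still like that. Never touch, lift or shift the jug itself, and leave the gun and the other pots and the jar alone.

Things in the scene. Friction and masses are not known exactly. Their poses are not given: they have to be found in the camera images.
- turntable: Spraying turntable, fixed: dark cast foot 170 mm across (20 mm high at most), pillar and housing 52 mm thick, aluminium head with a 68 mm hub and four equal arms 90 degrees apart reaching 125 mm from the axis. Arms: flat bars 18 mm wide with rounded ends, top 104 mm and underside 90 mm above the table, open space beneath their outer halves. Origin: on the turning axis at table level.
- head (a joint): Turning angle of the head (rad), positive counter-clockwise seen from above; it turns freely either way many times, takes about 0.5 N at an arm's end, and its drag stops it within about 2 degrees of where the pushing ends. The four arms are alike.
- arm0 (a point): Point on the top face of one arm, 115 mm from the axis, on the arm's centreline.
- arm1 (a point): The same point on the next arm counter-clockwise.
- arm2 (a point): The same point on the arm opposite arm0.
- arm3 (a point): The same point on the arm opposite arm1.
- jug: Pale glazed cream jug, 68 mm across its belly, 72 mm high, 0.13 to 0.25 kg, standing loose in the middle of the turntable's head (its foot 104 mm, its rim 174 mm above the table) and turning with it. Origin: centre of its underside; x points out through the spout, z up. The spout lies at any angle to the arms.
- jug_spout (a point): Tip of the jug's pouring lip, 44 mm from the jug's centreline, 69 mm above its foot.
- jug_handle (a point): Outermost point of the jug's handle, opposite the spout, 57 mm from the jug's centreline, 50 mm above its foot.
- gun: Small steel spray gun on a fixed weighted stand (round foot 120 mm across), white cup with black lid on top; 238 mm high, 155 mm long. Origin: at table level plumb below the nozzle's tip, the stand's foot centred 90 mm behind it (+x). It fires along its own -x, straight at the turntable's axis. It stands beyond the turntable, anywhere from far left to far right as the robot sees it.
- nozzle (a point): Tip of the spray gun's nozzle, 140 mm above the table, 200 to 240 mm from the turntable's axis.
- mug: Bystander: loose unglazed mug, 78 mm across, 90 mm high, with a handle. Origin: centre of its underside.
- bowl: Bystander: loose unglazed bowl, 130 mm across, 58 mm high. Origin: centre of its underside.
- jar: Bystander: loose full glaze jar with a white lid, 62 mm across, 95 mm high, standing between the turntable and the spray gun, to one side. Origin: centre of its underside.
There are look-alikes about, which are no part of the job. What is shaped like the jug but purple is not meant.

How it is judged:
On the way:
1. a finger pushes on the turntable (contact force between the fingers and turntable above 0.1 N), for 0.05 s.
At the end, for the whole second after the job is handed in: The jug stands upright and still within 10 mm of the turntable's axis, spout towards the gun: spout tip within 10 mm and handle's outermost point within 12.5 mm sideways of the gun's line of fire (about 12 degrees either way); the turntable is at rest (y of jug_spout in the frame of gun between -0.01 and 0.01 m and y of jug_handle in the frame of gun between -0.0125 and 0.0125 m and x of nozzle in the frame of jug above 0.15 m and horizontal distance between jug and turntable below 0.01 m and angle between jug's own z axis and vertical below 0.06 rad and height (world z) of jug between 0.101 and 0.107 m and velocity of joint head between -0.05 and 0.05 rad/s and linear speed of jug below 0.01 m/s); the robot touches nothing.
It fails at once if the jug is touched by the robot (contact force between any of the fingers, the arm and jug above 0.3 N).
It fails at once if the jug is lifted, tipped or shifted on the turntable (height (world z) of jug above 0.112 m or angle between jug's own z axis and vertical above 0.15 rad or horizontal distance between jug and turntable above 0.012 m).
It fails at once if the spray gun is knocked (contact force between any of the fingers, the arm and gun above 3 N).
It fails at once if the mug, bowl or jar is moved (distance of any of mug, bowl, jar from where it was at the start of the episode above 0.015 m).
It also fails if it takes over 58 s, if anything falls off the work surface, if the arm or the gripper's body presses on something with over 40 N, if the wrist force passes 120 N, or if a joint passes its speed limit or range.

### The arm

A 6-joint arm with a two-finger parallel gripper is mounted at the origin on the work surface. World frame = base frame: x ahead of the robot, y to its left, z up, the work surface at z = 0. Lengths are in m, angles in rad, forces in N, time in s.
With the tool pointing down it reaches from about 0.3 to 0.95 m from the base axis. Payload 3.1 kg.
Tool frame: the origin (TCP) lies at the very end of the fingers, on their centre line; the grasp point (between the pads) lies 19 mm behind it; z points along the fingers, y is the line along which they close (so a half turn about z gives the same grasp; the last joint's range is limited). The gripper opens to 85 mm and grips with 20 to 120 N. Pads are 22 mm wide; open, the fingers measure 114 mm over their backs; the gripper's body (76 mm by 85 mm) begins 54 mm behind the grasp point. The pads swing forward as they close: fully open they stand 13 mm farther back than shut.
Start: joints at [1.033, 0.308, 1.634, -0, 1.2, -0.07], TCP at [0.282, 0.558, 0.196] pointing down, gripper open.
Joint ranges: [-3.06, 3.06], [-0.79, 1.96], [0.05, 2.63], [-1.19, 4.34], [0.05, 2.64], [-2.94, 2.94]. Speed limits (rad/s): [2.79, 2.79, 3.14, 3.14, 3.14, 3.14].

### API

Orientations are given as a unit quaternion [w, x, y, z].
In Python, from workcell import ctrl gives the robot as it stands.
- The arm moves only by the shell command python3 -m inch 'ROWS' [FORCE]. ROWS is JSON, one flat list of numbers, 7 for each row, row after row: the opening in per cent of the stroke, from 0 (shut) to 100 (fully open), then the shift along the tool's x, y, z in m, then the turn, a rotation vector about the tool's x, y, z in degrees. In form: [gripper, tx, ty, tz, wx, wy, wz, gripper, tx, ty, tz, wx, wy, wz, ...]. A call has 1 to 20 rows; each row shifts and turns the commanded pose from where the row before left it, along the tool's axes as they then stand; what a row does not reach is not made up. A row lasts 1/8 s, in which the tool goes at most 62.5 mm and 10.7 degrees, less where a joint would pass 70% of its speed; a pose out of reach is approached as far as the arm can. A call is refused whole if a number of a shift passes 0.0625 or a number of a turn 10.7, either way. A call with a gripper value outside its range is refused whole. The fingers move at their own pace and stop on an object; FORCE is the grip in N (left out, the last holds). Time passes only in rows, so rows that do not move let the fingers close. It gives the time, the measured TCP pose, the force, the opening and the grip force at its end, in the units of the state.
- ctrl.get_state(): the state, without advancing time (a new reading comes with each control period).
- ctrl.capture(name): name is "scene" or "side" or "wrist"; returns (picture, depth): 384x512x3 uint8, blue, green, red; 384x512 float32, m along the optical axis (not along the pixel's ray), 0 where there is no reading.
- ctrl.camera_model(name): a dict with "fx", "fy", "cx", "cy" (pixels), "xyz" and "orientation" of the camera in the world. Camera axes: x right, y down, z forward; pixel columns grow to the right and rows downward; lengths in m; the calibration is good to about 2 mm. A picture is of the moment at which its call begins: read the wrist's pose just before it. camera_model takes no time and is no camera call; for the wrist camera it gives the pose at the moment of the call.
- ctrl.finish_job(): hands the job in; it is judged then, once.
The state is a dict: "time": time; "qpos": joint angles; "joint_vel": joint speeds; "tau": joint torques, N m; "eef_pos": TCP position; "tcp_rot": TCP orientation; "contact_force": force on the tool from outside, world axes, zero at the start; "moment": the same for the moment, N m; "grip_width": finger opening in m; "gripper_force": force on a finger pad.
Only numpy, scipy, OpenCV 4.12 (cv2) and the standard library are available. Lean on these libraries where they do the work, as an engineer would, in place of code of your own. Each camera call takes 0.05 s, during which the arm holds its last target. There are 200 camera calls.

## Working session

There is one attempt and no reset: what is moved stays moved. The work goes in short steps, Python scripts to look and compute and a shell command to move; the robot and the scene stay as the last step left them, time stands still between calls to the robot, and variables do not carry over. Pictures are saved under pics/ and viewed, at most 10 in all, crops included, and the job is handed in when it is done.

```bash
mkdir -p pics
python3 - <<'E'
from workcell import ctrl
import cv2,numpy as np
a,d=ctrl.capture("scene");b,e=ctrl.capture("side")
np.savez("s0.npz",a=a,d=d,b=b,e=e)
cv2.imwrite("pics/a.png",a);cv2.imwrite("pics/b.png",b)
for n in("scene","side","wrist"):print(ctrl.camera_model(n))
print(ctrl.get_state())
E
```

```text
{'fx': 488.93719456519057, 'fy': 488.93719456519057, 'cx': 258.2761439618353, 'cy': 192.91709783934638, 'xyz': array([0.88803777, 0.48470348, 1.15990424]), 'orientation': array([-0.08116585,  0.30234002,  0.92055468, -0.23362726])}
{'fx': 454.03434837415324, 'fy': 454.03434837415324, 'cx': 257.7395070025848, 'cy': 191.2127406842632, 'xyz': array([ 0.44328923, -0.92236934,  1.11263228]), 'orientation': array([-0.36883106,  0.92782753, -0.05451347,  0.01131421])}
{'fx': 271.9419989205313, 'fy': 271.9419989205313, 'cx': 258.3327288285177, 'cy': 190.53038484461558, 'xyz': array([0.22001613, 0.58964549, 0.372907  ]), 'orientation': array([0.11869142, 0.84365989, 0.51855451, 0.0724676 ])}
{'time': 0.1, 'qpos': array([ 1.03329520e+00,  3.08944519e-01,  1.63503720e+00,  2.05757053e-05,
        1.19969670e+00, -6.97245860e-02]), 'joint_vel': array([ 0.00033892, -0.00222092, -0.00316385,  0.00011921, -0.00053633,
        0.00053365]), 'tau': array([ 6.37605126e-05, -4.16406405e+01, -2.77645701e+01, -1.40062857e-04,
        3.99801153e-03, -2.01517651e-05]), 'eef_pos': array([0.28143175, 0.5571465 , 0.19445594]), 'tcp_rot': array([-3.20935215e-04,  2.31765183e-01,  9.72771203e-01, -9.92317112e-04]), 'contact_force': array([-0.22796313, -0.82081502,  0.63429565]), 'moment': array([ 0.04982698, -0.01781923, -0.04575232]), 'gripper_force': 0.0, 'grip_width': 0.08545382387170375}
```

View pics/a.png

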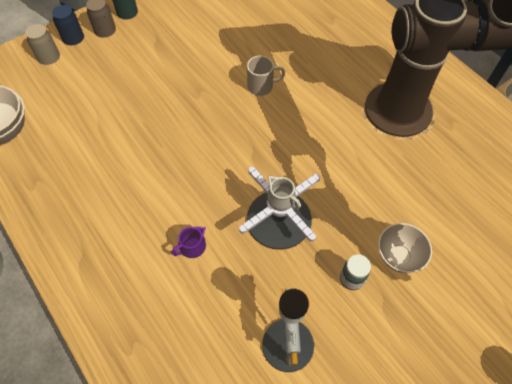

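View pics/b.png

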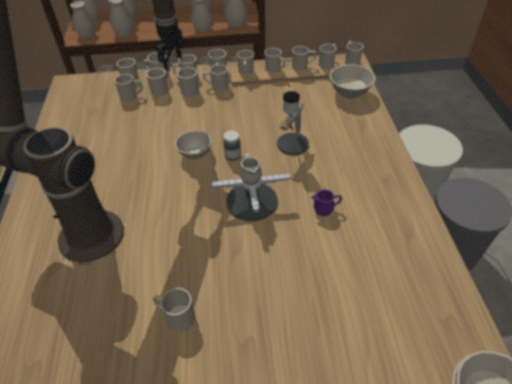

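The scene image shows the turntable at about (280,205), with arm tips at (253,171), (318,177), (243,230) and (313,238). The gun is at (290,320), the jar at (355,270), the bowl at (405,248) and the mug at (262,75); the purple decoy is at (190,240). I'll zoom in to find the spout and handle.

```bash
cat > h.py <<'E'
import numpy as np
from scipy.spatial.transform import Rotation as R
def rot(q): return R.from_quat([q[1],q[2],q[3],q[0]]).as_matrix()
def cloud(d,m):
    v,u=np.mgrid[:d.shape[0],:d.shape[1]]
    p=np.stack([(u-m['cx'])/m['fx']*d,(v-m['cy'])/m['fy']*d,d],-1)
    return p@rot(m['orientation']).T+m['xyz']
def at(u,v,z,m):
    r=rot(m['orientation'])@np.array([(u-m['cx'])/m['fx'],(v-m['cy'])/m['fy'],1]);
    return m['xyz']+r*(z-m['xyz'][2])/r[2]
E
python3 - <<'E'
from workcell import ctrl
from h import *
import cv2
s=np.load("s0.npz");m=ctrl.camera_model("scene");n=ctrl.camera_model("side")
P=cloud(s['d'],m)
for t in[(253,171),(318,177),(243,230),(313,238)]:print(t,at(*t,.104,m).round(3))
h=P[150:260,225:335].reshape(-1,3);ok=(h[:,2]>.098)&(h[:,2]<.11);q=h[ok]
from scipy.optimize import least_squares
# cross fit: points near arms lines
def f(x):
    r=q[:,:2]-x[:2];c,sn=np.cos(x[2]),np.sin(x[2]);a=r@[c,sn];b=r@[-sn,c]
    return np.minimum(abs(a),abs(b))
best=min((least_squares(f,[*q[:,:2].mean(0),t],loss='soft_l1',f_scale=.005) for t in np.arange(0,1.57,.2)),key=lambda r:r.cost)
print("table",best.x[:2],np.degrees(best.x[2])%90,ok.sum())
rr=np.linalg.norm(q[:,:2]-best.x[:2],axis=1);print("reach",np.sort(rr)[-20:].round(3))
# foot of gun
def show(nm,box,lo,hi):
    h=P[box[1]:box[3],box[0]:box[2]].reshape(-1,3);h=h[(h[:,2]>lo)&(h[:,2]<hi)];print(nm,len(h),h.mean(0).round(3),h.min(0).round(3),h.max(0).round(3))
show("jar",(335,245,380,295),.085,.11);show("bowl",(370,215,440,280),.045,.07);show("mug",(235,45,290,105),.08,.1);show("cup",(270,280,320,330),.2,.26);show("gunall",(255,285,325,375),.03,.26)
show("purple",(165,220,215,262),.03,.09)
j=h[(h[:,2]>.12)&(np.linalg.norm(h[:,:2]-best.x[:2],axis=1)<.07)]
print("jug",j.mean(0),j.max(0))
A=cv2.resize(s['a'][150:260,225:335],None,fx=5,fy=5,interpolation=cv2.INTER_CUBIC)
cv2.imwrite("pics/c.png",A)
E
```

```text
(253, 171) [ 0.512 -0.032  0.104]
(318, 177) [0.39  0.078 0.104]
(243, 230) [0.627 0.085 0.104]
(313, 238) [0.506 0.199 0.104]
table [0.50891505 0.07790592] 1.4182572790072816 1115
reach [0.122 0.122 0.122 0.123 0.123 0.123 0.123 0.123 0.123 0.123 0.123 0.123
 0.124 0.124 0.124 0.124 0.124 0.125 0.126 0.126]
jar 452 [0.463 0.311 0.095] [0.435 0.284 0.085] [0.488 0.337 0.103]
bowl 552 [0.308 0.332 0.055] [0.259 0.272 0.045] [0.389 0.4   0.065]
mug 226 [ 0.277 -0.315  0.088] [ 0.232 -0.355  0.08 ] [ 0.317 -0.275  0.098]
cup 786 [0.672 0.318 0.235] [0.64  0.288 0.2  ] [0.698 0.345 0.242]
gunall 1428 [0.684 0.335 0.196] [0.638 0.261 0.042] [0.727 0.399 0.242]
purple 527 [0.737 0.017 0.056] [ 0.689 -0.021  0.03 ] [0.788 0.045 0.076]
jug [0.51079958 0.08191054 0.15403376] [0.54192126 0.13295106 0.17982094]
```

View pics/c.png

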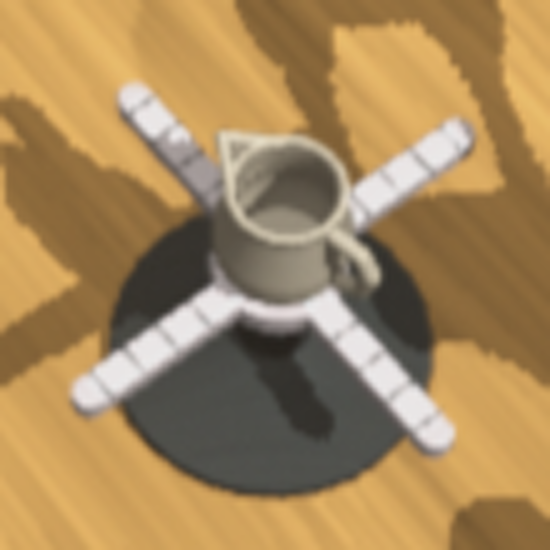

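The jug's spout tip is at scene pixel (269.4,177) and the handle's outermost point at about (300,205). I'll work out the spout angle and the gun's bearing.

Run:
```python
from workcell import ctrl
from h import *
import cv2
s=np.load("s0.npz");m=ctrl.camera_model("scene");n=ctrl.camera_model("side")
C=np.array([.509,.079])
sp=at(269.4,177,.173,m);ha=at(300,205.5,.154,m)
dg=lambda v:np.degrees(np.arctan2(v[1],v[0]))
print("spout",sp,np.linalg.norm(sp[:2]-C),dg(sp[:2]-C),"handle",ha,np.linalg.norm(ha[:2]-C),dg(ha[:2]-C)+180,"h->s",dg((sp-ha)[:2]))
# gun foot disc: dark, low
for nm,im,d,c,box in(("scene",s['a'],s['d'],m,(250,305,330,380)),("side",s['b'],s['e'],n,(265,85,325,165))):
    P=cloud(d,c);M=np.zeros(d.shape,bool);M[box[1]:box[3],box[0]:box[2]]=1
    g=M&(P[...,2]>.006)&(P[...,2]<.04)&(im.max(-1)<95)
    q=P[g];print(nm,g.sum(),q.min(0).round(3),q.max(0).round(3))
    (x,y),r=cv2.minEnclosingCircle((q[:,:2]*1000).astype(np.float32));print("circ",x,y,r,"bearing",dg(np.array([x,y])/1000-C),np.hypot(x/1000-C[0],y/1000-C[1]))
    u=M&(P[...,2]>.1)&(P[...,2]<.18);q=P[u];
    f=q[:,:2]-C;k=np.argsort(np.hypot(*f.T))[:8];print("near gun",q[k].round(3).tolist())
    # jug from this camera
    r=np.hypot(P[...,0]-C[0],P[...,1]-C[1]);k=(r<.07)&(P[...,2]>.163)&(P[...,2]<.185);q=P[k];rr=r[k];o=np.argsort(-rr)[:6];print("jug rim far",q[o].round(3).tolist())
```

```text
spout [0.5148793  0.03746761 0.173     ] 0.04194646298497968 -81.9427859150672 handle [0.49670739 0.1316853  0.154     ] 0.054100357251816784 283.133374022627 h->s -79.08332700815778
scene 1464 [0.631 0.284 0.006] [0.746 0.401 0.024]
circ 688.3089599609375 342.7901306152344 58.94750213623047 bearing 55.79444759493203 0.3189622801089112
near gun [[0.688, 0.318, 0.141], [0.688, 0.32, 0.149], [0.689, 0.32, 0.142], [0.689, 0.322, 0.147], [0.687, 0.323, 0.148], [0.667, 0.337, 0.147], [0.689, 0.323, 0.144], [0.687, 0.325, 0.155]]
jug rim far [[0.496, 0.13, 0.163], [0.498, 0.129, 0.164], [0.497, 0.127, 0.166], [0.5, 0.127, 0.163], [0.5, 0.127, 0.168], [0.502, 0.126, 0.164]]
side 526 [0.633 0.281 0.006] [0.746 0.398 0.04 ]
circ 690.1232299804688 340.47216796875 59.90102005004883 bearing 55.28943834164915 0.31807753624051477
near gun [[0.644, 0.262, 0.152], [0.632, 0.271, 0.142], [0.629, 0.274, 0.144], [0.641, 0.266, 0.145], [0.635, 0.271, 0.15], [0.644, 0.265, 0.141], [0.635, 0.273, 0.136], [0.638, 0.271, 0.141]]
jug rim far [[0.519, 0.033, 0.174], [0.497, 0.124, 0.163], [0.507, 0.125, 0.165], [0.5, 0.122, 0.168], [0.52, 0.037, 0.175], [0.514, 0.036, 0.177]]
```

Spout bearing is about −79.5° and the gun is at +55.5°, so the head has to turn about +135°. I'll push the robot-side arm (bearing 181°) counter-clockwise from 181° to 316°, which keeps clear of the gun, jar and jug handle. First move: shut the fingers, travel over and turn the tool.

```bash
python3 -m inch '[0,-0.0305,-0.0333,0,0,0,0, 0,-0.0305,-0.0333,0,0,0,0, 0,-0.0305,-0.0333,0,0,0,0, 0,-0.0305,-0.0333,0,0,0,0, 0,-0.0305,-0.0333,0,0,0,0, 0,-0.0305,-0.0333,0,0,0,0, 0,-0.0305,-0.0333,0,0,0,0, 0,-0.0305,-0.0333,0,0,0,0, 0,-0.0305,-0.0333,0,0,0,0, 0,-0.0305,-0.0333,0,0,0,0, 0,0,0,0,0,0,9.4, 0,0,0,0,0,0,9.4, 0,0,0,0,0,0,9.4, 0,0,0,0,0,0,9.4, 0,0,0,0,0,0,9.4, 0,0,0,0,0,0,9.4, 0,0,0,0,0,0,9.4, 0,0,0,0,0,0,9.4, 0,0,0,0,0,0,0]'
cat > st.py <<'E'
from workcell import ctrl
from h import *
s=ctrl.get_state();p=s['eef_pos'];r=rot(s['tcp_rot']);d=lambda v:np.degrees(np.arctan2(v[1],v[0]))%360
v=p[:2]-[.509,.079]
print("t",s['time'],"p",p.round(4),"rad",np.hypot(*v).round(4),"phi",d(v).round(1),"x",d(r[:,0]).round(1),"z",r[:,2].round(3),"q",s['qpos'].round(2),"F",s['contact_force'].round(1),s['grip_width'])
t=np.radians(158);w=np.array([.509+.114*np.cos(t),.079+.114*np.sin(t),.08]);print("to start, tool axes",(r.T@(w-p)).round(4))
E
python3 st.py
```

```text
time: 2.48
eef_pos: [0.4035, 0.123, 0.1952]
tcp_rot: [-0.0, 0.777, 0.63, -0.0]
contact_force: [0.1, 0.4, -0.8]
grip_width: 0.0001
gripper_force: 0.0
t 2.475 p [0.4035 0.123  0.1952] rad 0.1143 phi 157.4 x 78.1 z [-0.001 -0.    -1.   ] q [ 0.19 -0.1   2.08 -0.    1.16  0.4 ] F [ 0.1  0.4 -0.8] 8.140904001522569e-05
to start, tool axes [-1.300e-03  1.000e-04  1.152e-01]
```

```bash
python3 -m inch '[0,0,0,0.023,0,0,0, 0,0,0,0.023,0,0,0, 0,0,0,0.023,0,0,0, 0,0,0,0.023,0,0,0, 0,0,0,0.023,0,0,0, 0,0,0,0,0,0,0, 0,-0.0079,-0.0011,0,0,0,-4, 0,-0.0079,-0.0011,0,0,0,-4, 0,-0.0040,-0.0006,0,0,0,-2, 0,-0.0040,-0.0006,0,0,0,-2, 0,-0.0040,-0.0006,0,0,0,-2, 0,-0.0040,-0.0006,0,0,0,-2, 0,-0.0079,-0.0011,0,0,0,-4, 0,-0.0079,-0.0011,0,0,0,-4, 0,-0.0079,-0.0011,0,0,0,-4, 0,-0.0079,-0.0011,0,0,0,-4, 0,-0.0079,-0.0011,0,0,0,-4]'
python3 st.py
python3 - <<'E'
from workcell import ctrl
import cv2
a,d=ctrl.capture("scene");cv2.imwrite("pics/d.png",cv2.resize(a[130:290,200:360],None,fx=3.5,fy=3.5,interpolation=cv2.INTER_CUBIC))
E
```

```text
time: 4.6
eef_pos: [0.4002, 0.0522, 0.0818]
tcp_rot: [0.001, 0.543, 0.84, 0.001]
contact_force: [1.4, -0.4, 0.8]
grip_width: 0.0002
gripper_force: 0.0
t 4.6 p [0.4002 0.0522 0.0818] rad 0.1121 phi 193.8 x 114.2 z [ 0.002  0.    -1.   ] q [ 0.02  0.03  2.22  0.    0.88 -0.4 ] F [ 1.4 -0.4  0.8] 0.00017788447289621723
to start, tool axes [0.0621 0.0314 0.0018]
```

View pics/d.png

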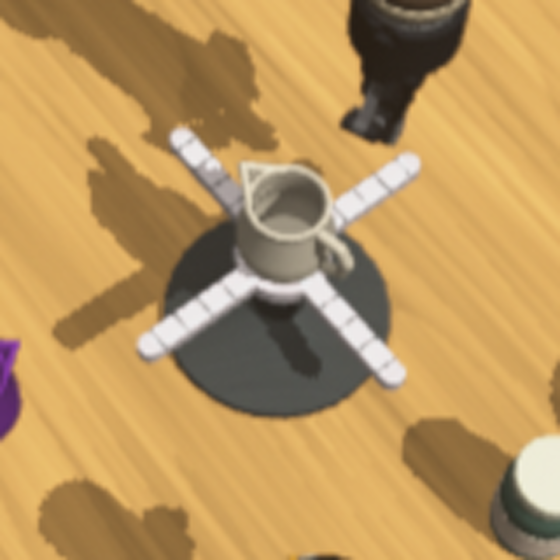

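The turntable still looks as it did at the start: spout at crop (243,165), arm tip at (415,160). The gripper is at about (375,130), already past that arm. I'll project the TCP into the image to check.

Run:
```python
from workcell import ctrl
from h import *
import cv2
p=ctrl.get_state()['eef_pos'];
for nm in("scene","side"):
    m=ctrl.camera_model(nm);a,d=ctrl.capture(nm)
    for w in(p,p+[0,0,.02],p+[0,0,.1],np.array([.39,.078,.104])):
        c=rot(m['orientation']).T@(w-m['xyz']);print(nm,w.round(3),(c[0]/c[2]*m['fx']+m['cx']).round(1),(c[1]/c[2]*m['fy']+m['cy']).round(1))
    if nm=="side":cv2.imwrite("pics/e.png",cv2.resize(a[110:240,170:330],None,fx=4.5,fy=4.5,interpolation=cv2.INTER_CUBIC))
```

```text
scene [0.4   0.052 0.082] 307.3 176.1
scene [0.4   0.052 0.102] 308.1 172.1
scene [0.4   0.052 0.182] 311.3 154.8
scene [0.39  0.078 0.104] 318.1 176.9
side [0.4   0.052 0.082] 216.2 193.6
side [0.4   0.052 0.102] 215.6 189.2
side [0.4   0.052 0.182] 213.3 170.5
side [0.39  0.078 0.104] 211.8 183.0
```

View pics/e.png

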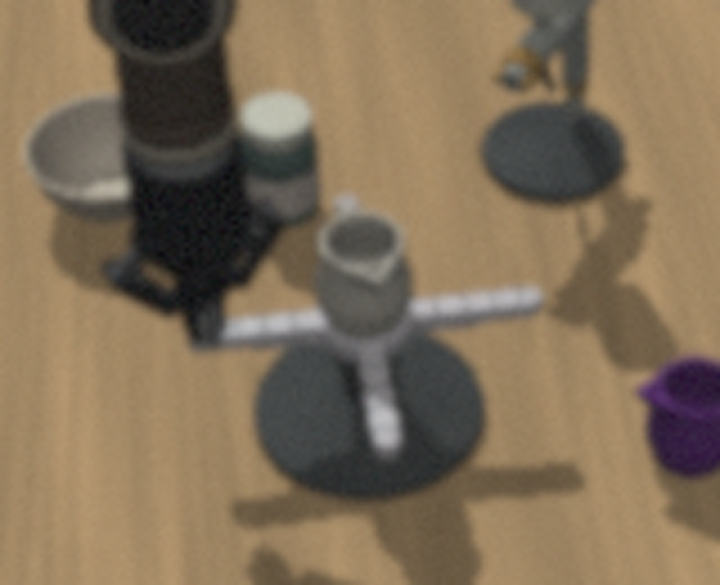

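```bash
cat > fit.py <<'E'
from workcell import ctrl
from h import *
from scipy.optimize import least_squares
def head(nm,C=None):
    m=ctrl.camera_model(nm);a,d=ctrl.capture(nm);P=cloud(d,m)
    r=np.hypot(P[...,0]-.509,P[...,1]-.079)
    k=(r<.13)&(r>.04)&(P[...,2]>.095)&(P[...,2]<.112)&(a.min(-1)>95);q=P[k][:,:2]
    def f(x):
        v=q-[.509,.079];c,s=np.cos(x[0]),np.sin(x[0]);return np.minimum(abs(v@[c,s]),abs(v@[-s,c]))
    b=min((least_squares(f,[t],loss='soft_l1',f_scale=.004) for t in np.arange(0,1.57,.2)),key=lambda z:z.cost)
    return a,d,P,np.degrees(b.x[0])%90,len(q)
E
python3 - <<'E'
from fit import *
p=ctrl.get_state()['eef_pos'];print(p)
for nm in("scene","side"):
    a,d,P,ang,n=head(nm);print(nm,"cross",ang,n)
    k=(np.hypot(P[...,0]-p[0],P[...,1]-p[1])<.06)&(a.max(-1)<70)&(P[...,2]>.05)
    q=P[k];v,u=np.where(k);o=np.argsort(q[:,2])[:400:30];print(np.c_[u[o],v[o],q[o].round(3)].tolist())
E
```

```text
[0.40006774 0.05228134 0.08156476]
scene cross 1.3838234181911986 975
[[310.0, 170.0, 0.405, 0.061, 0.129], [310.0, 163.0, 0.414, 0.064, 0.174], [315.0, 159.0, 0.407, 0.071, 0.193], [300.0, 166.0, 0.455, 0.073, 0.211], [308.0, 159.0, 0.433, 0.073, 0.22], [308.0, 155.0, 0.43, 0.068, 0.229], [310.0, 154.0, 0.429, 0.073, 0.237], [304.0, 147.0, 0.434, 0.055, 0.249], [308.0, 148.0, 0.432, 0.066, 0.255], [306.0, 146.0, 0.434, 0.061, 0.259], [321.0, 147.0, 0.411, 0.084, 0.263], [316.0, 147.0, 0.421, 0.079, 0.266], [309.0, 144.0, 0.431, 0.066, 0.27], [325.0, 143.0, 0.403, 0.086, 0.274]]
side cross 1.2363081826949838 385
[[217.0, 185.0, 0.407, 0.043, 0.128], [215.0, 181.0, 0.402, 0.042, 0.147], [220.0, 173.0, 0.419, 0.057, 0.164], [223.0, 167.0, 0.43, 0.076, 0.17], [208.0, 176.0, 0.384, 0.039, 0.173], [217.0, 173.0, 0.411, 0.044, 0.178], [222.0, 164.0, 0.428, 0.074, 0.184], [202.0, 176.0, 0.367, 0.025, 0.19], [226.0, 164.0, 0.44, 0.062, 0.194], [228.0, 163.0, 0.446, 0.061, 0.198], [217.0, 167.0, 0.413, 0.043, 0.203], [230.0, 160.0, 0.452, 0.065, 0.205], [229.0, 159.0, 0.45, 0.066, 0.209], [221.0, 162.0, 0.426, 0.054, 0.211]]
```

Both cameras put the visible fingertip at z≈0.12, while the state reports 0.082, so the finger passed above the arm. I'll check with the wrist camera.

Run:
```python
from workcell import ctrl
from h import *
import cv2
m=ctrl.camera_model("wrist");s=ctrl.get_state();a,d=ctrl.capture("wrist");cv2.imwrite("pics/f.png",a)
P=cloud(d,m);print(m['xyz'],s['eef_pos'])
for w in(s['eef_pos'],np.array([.509-.125,.076,.104]),s['eef_pos']+[0,0,.04]):
    c=rot(m['orientation']).T@(w-m['xyz']);print(w.round(3),c[0]/c[2]*m['fx']+m['cx'],c[1]/c[2]*m['fy']+m['cy'],c[2])
print(d[::40,258].round(3))
```

```text
[0.37185688 0.11710488 0.25960489] [0.39960356 0.05253664 0.08117221]
[0.4   0.053 0.081] 256.6879732721801 216.8558991026972 0.19087793388949448
[0.384 0.076 0.104] 248.44987986254364 187.2540864844289 0.16128179747533114
[0.4   0.053 0.121] 256.4084497083901 243.12963568294987 0.15242120712832674
[0.224 0.232 0.241 0.252 0.263 0.163 0.131 0.121 0.082 0.068]
```

View pics/f.png

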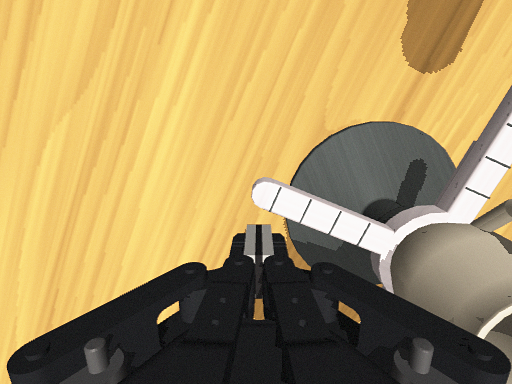

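The wrist view shows the arm tip at (262,190) and the finger pads ending at about (258,226). The finger has passed over the arm without touching it. I'll get the true tip height from the wrist depth.

Run:
```python
from workcell import ctrl
from h import *
m=ctrl.camera_model("wrist");s=ctrl.get_state();a,d=ctrl.capture("wrist")
P=cloud(d,m);r=rot(s['tcp_rot'])
for v in range(212,262,4):print(v,[ (d[v,u].round(3),(r.T@(P[v,u]-s['eef_pos'])).round(3).tolist()) for u in(252,264)])
print("arm tip z",P[192,266],P[215,320])
```

```text
212 [(np.float32(0.277), [-0.027, -0.005, 0.082]), (np.float32(0.276), [-0.027, 0.007, 0.081])]
216 [(np.float32(0.278), [-0.031, -0.005, 0.082]), (np.float32(0.279), [-0.032, 0.007, 0.083])]
220 [(np.float32(0.279), [-0.036, -0.005, 0.082]), (np.float32(0.279), [-0.035, 0.007, 0.081])]
224 [(np.float32(0.28), [-0.04, -0.005, 0.081]), (np.float32(0.282), [-0.041, 0.007, 0.083])]
228 [(np.float32(0.145), [0.011, -0.002, -0.045]), (np.float32(0.145), [0.011, 0.004, -0.045])]
232 [(np.float32(0.14), [0.011, -0.002, -0.05]), (np.float32(0.139), [0.012, 0.004, -0.05])]
236 [(np.float32(0.135), [0.012, -0.002, -0.055]), (np.float32(0.135), [0.011, 0.004, -0.055])]
240 [(np.float32(0.13), [0.012, -0.002, -0.06]), (np.float32(0.131), [0.011, 0.004, -0.059])]
244 [(np.float32(0.126), [0.012, -0.002, -0.064]), (np.float32(0.127), [0.011, 0.004, -0.063])]
248 [(np.float32(0.123), [0.011, -0.002, -0.067]), (np.float32(0.123), [0.012, 0.004, -0.068])]
252 [(np.float32(0.12), [0.011, -0.002, -0.071]), (np.float32(0.12), [0.011, 0.004, -0.071])]
256 [(np.float32(0.118), [0.01, -0.002, -0.073]), (np.float32(0.117), [0.011, 0.004, -0.074])]
260 [(np.float32(0.11), [0.013, -0.001, -0.08]), (np.float32(0.111), [0.012, 0.003, -0.079])]
arm tip z [0.3945159  0.07766617 0.10409815] [0.43094511 0.07752046 0.10336994]
```

The real fingertips end 43 mm short of the reported TCP, so the true tip height is 0.124. I'll go back, descend 44 mm more, then push.

```bash
python3 -m inch '[0,0.0207,0.0105,0,0,0,0, 0,0.0207,0.0105,0,0,0,0, 0,0.0207,0.0105,0,0,0,0, 0,0,0,0,0,0,9, 0,0,0,0,0,0,9, 0,0,0,0,0,0,9, 0,0,0,0,0,0,9, 0,0,0,0.015,0,0,0, 0,0,0,0.015,0,0,0, 0,0,0,0.014,0,0,0, 0,0,0,0,0,0,0, 0,-0.0079,-0.0011,0,0,0,-4, 0,-0.0079,-0.0011,0,0,0,-4, 0,-0.0040,-0.0006,0,0,0,-2, 0,-0.0040,-0.0006,0,0,0,-2, 0,-0.0040,-0.0006,0,0,0,-2, 0,-0.0040,-0.0006,0,0,0,-2, 0,-0.0079,-0.0011,0,0,0,-4, 0,-0.0079,-0.0011,0,0,0,-4]'
python3 st.py; python3 -c "
from fit import *
for n in('scene','side'):print(n,head(n)[3:])"
```

```text
time: 7.32
eef_pos: [0.3947, 0.0748, 0.0368]
tcp_rot: [-0.0, 0.628, 0.778, 0.0]
contact_force: [-1.2, 0.9, -0.1]
grip_width: 0.0002
gripper_force: 0.3
t 7.325 p [0.3947 0.0748 0.0368] rad 0.1144 phi 182.1 x 102.2 z [ 0.  0. -1.] q [ 0.08  0.12  2.25  0.    0.77 -0.13] F [-1.2  0.9 -0.1] 0.00020264124986485262
to start, tool axes [ 0.044   0.0183 -0.0432]
scene (np.float64(11.097311519165947), 860)
side (np.float64(12.39321425248698), 444)
```

The push works: the head has gone from 1.3° to about 11.7°. Carrying on.

```bash
python3 -m inch '[0,-0.0079,-0.0011,0,0,0,-4, 0,-0.0079,-0.0011,0,0,0,-4, 0,-0.0079,-0.0011,0,0,0,-4, 0,-0.0079,-0.0011,0,0,0,-4, 0,-0.0079,-0.0011,0,0,0,-4, 0,-0.0079,-0.0011,0,0,0,-4, 0,-0.0079,-0.0011,0,0,0,-4, 0,-0.0079,-0.0011,0,0,0,-4, 0,-0.0079,-0.0011,0,0,0,-4, 0,-0.0079,-0.0011,0,0,0,-4, 0,-0.0079,-0.0011,0,0,0,-4, 0,-0.0079,-0.0011,0,0,0,-4, 0,-0.0079,-0.0011,0,0,0,-4, 0,-0.0079,-0.0011,0,0,0,-4, 0,-0.0079,-0.0011,0,0,0,-4, 0,-0.0079,-0.0011,0,0,0,-4, 0,-0.0079,-0.0011,0,0,0,-4, 0,-0.0079,-0.0011,0,0,0,-4, 0,-0.0079,-0.0011,0,0,0,-4, 0,-0.0079,-0.0011,0,0,0,-4]'
python3 st.py; python3 -c "
from fit import *
for n in('scene','side'):print(n,head(n)[3:])"
```

```text
time: 9.93
eef_pos: [0.493, -0.0341, 0.0365]
tcp_rot: [-0.0, -0.018, 1.0, -0.0]
contact_force: [-0.9, -0.8, 0.3]
grip_width: -0.0001
gripper_force: 0.3
t 9.925 p [ 0.493  -0.0341  0.0365] rad 0.1142 phi 262.0 x 182.1 z [-0.001 -0.    -1.   ] q [-0.16  0.28  2.04 -0.    0.82 -1.76] F [-0.9 -0.8  0.3] -7.904485498853219e-05
to start, tool axes [ 0.0841  0.1589 -0.0435]
scene (np.float64(1.3706500344637647), 973)
side (np.float64(3.1247681426872163), 328)
```

```bash
python3 -m inch '[0,-0.0079,-0.0011,0,0,0,-4, 0,-0.0079,-0.0011,0,0,0,-4, 0,-0.0079,-0.0011,0,0,0,-4, 0,-0.0079,-0.0011,0,0,0,-4, 0,-0.0079,-0.0011,0,0,0,-4, 0,-0.0079,-0.0011,0,0,0,-4, 0,-0.0079,-0.0011,0,0,0,-4, 0,-0.0079,-0.0011,0,0,0,-4, 0,-0.0040,-0.0006,0,0,0,-2, 0,-0.0040,-0.0006,0,0,0,-2, 0,-0.0020,-0.0003,0,0,0,-1, 0,-0.0020,-0.0003,0,0,0,-1, 0,0,0,0,0,0,0]'
python3 st.py
python3 - <<'E'
from fit import *
import cv2
for n in('scene','side'):
    a,d,P,an,k=head(n);print(n,an,k)
    b=a[150:260,225:335] if n=='scene' else a[130:240,195:305]
    A=b if n=='scene' else np.hstack([A,b])
cv2.imwrite("pics/g.png",cv2.resize(A,None,fx=3.6,fy=3.6,interpolation=cv2.INTER_CUBIC))
E
```

```text
time: 11.65
eef_pos: [0.5662, -0.0196, 0.0366]
tcp_rot: [0.0, -0.342, 0.94, 0.0]
contact_force: [-0.5, -0.0, -0.2]
grip_width: 0.0
gripper_force: 0.0
t 11.65 p [ 0.5662 -0.0196  0.0366] rad 0.1139 phi 300.1 x 220.0 z [ 0.  0. -1.] q [-0.11  0.4   1.88  0.    0.87 -2.38] F [-0.5 -0.  -0.2] 1.1001361973740709e-05
to start, tool axes [ 0.034   0.2129 -0.0434]
scene 40.05506806112903 923
side 42.465579466256266 266
```

View pics/g.png

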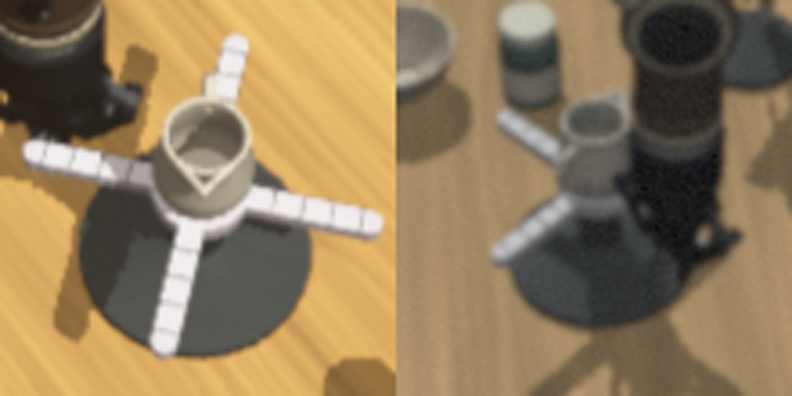

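The scene half shows the spout tip at (205,190), which is full-image pixel (281.9,202.8), and the handle behind the rim at about (283.5,174).

Run:
```python
from workcell import ctrl
from h import *
m=ctrl.camera_model("scene");C=np.array([.509,.079]);n=at(283.7,175,.154,m)
for u,v in((281.9,202.8),(281.9,201.8)):
    p=at(u,v,.173,m);w=p[:2]-C;print(p,np.hypot(*w),np.degrees(np.arctan2(w[1],w[0])))
print(n)
```

```text
[0.53301473 0.1085969  0.173     ] 0.03811408472939725 50.944348934794995
[0.53144022 0.10656778 0.173     ] 0.03554639349092976 50.8543579767382
[0.47672492 0.04464977 0.154     ]
```

About 5° more, then back off and lift.

```bash
python3 -m inch '[0,-0.0020,-0.0003,0,0,0,-1, 0,-0.0020,-0.0003,0,0,0,-1, 0,-0.0020,-0.0003,0,0,0,-1, 0,-0.0020,-0.0003,0,0,0,-1, 0,-0.0020,-0.0003,0,0,0,-1, 0,0,0,0,0,0,0, 0,0,0,0,0,0,0, 0,0.01,-0.002,0,0,0,0, 0,0.015,-0.006,0,0,0,0, 0,0.02,-0.01,0,0,0,0, 0,0,0,-0.04,0,0,0, 0,0,0,-0.05,0,0,0, 0,0,0,-0.05,0,0,0, 0,0.04,-0.04,0,0,0,0, 0,0.04,-0.04,0,0,0,0, 0,0.04,-0.04,0,0,0,0, 0,0,0,0,0,0,0]'
python3 - <<'E'
from fit import *
import cv2
for n in('scene','side'):
    a,d,P,an,k=head(n);print(n,an,k)
    r=np.hypot(P[...,0]-.509,P[...,1]-.079);q=P[(r<.07)&(P[...,2]>.163)&(P[...,2]<.185)]
    rr=np.hypot(q[:,0]-.509,q[:,1]-.079);o=np.argsort(-rr)[:4];print(q[o].round(3).tolist(),np.degrees(np.arctan2(q[o,1]-.079,q[o,0]-.509)).round(1))
    b=a[150:260,225:335] if n=='scene' else a[130:240,195:305]
    A=b if n=='scene' else np.hstack([A,b])
cv2.imwrite("pics/i.png",cv2.resize(A,None,fx=3.6,fy=3.6,interpolation=cv2.INTER_CUBIC))
E
```

```text
time: 13.88
eef_pos: [0.5544, -0.2334, 0.1767]
tcp_rot: [-0.0, -0.38, 0.925, -0.001]
contact_force: [0.2, 0.6, -0.5]
grip_width: 0.0002
gripper_force: 0.0
scene 45.36521058796227 899
[[0.48, 0.034, 0.166], [0.479, 0.035, 0.167], [0.478, 0.038, 0.169], [0.478, 0.039, 0.167]] [-122.5 -125.  -127.4 -127.5]
side 47.37162302745684 317
[[0.48, 0.033, 0.163], [0.483, 0.032, 0.163], [0.481, 0.035, 0.165], [0.483, 0.035, 0.165]] [-121.9 -119.  -123.1 -120. ]
```

View pics/i.png

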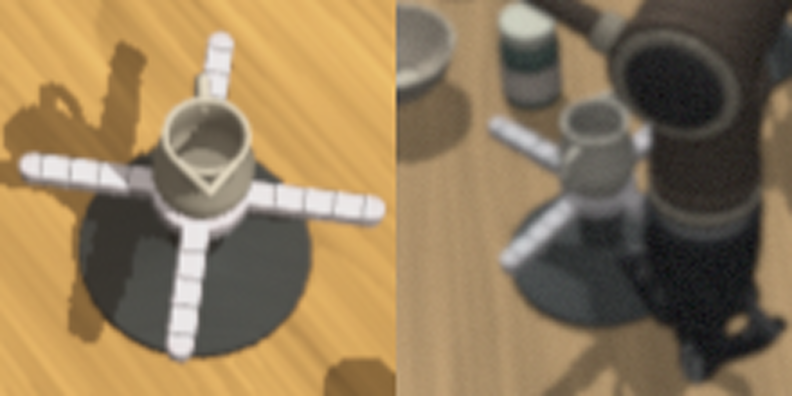

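The spout is now at (208,190) in the scene half, and the head has turned about 134–135°. That puts the spout at about 55° and the handle at about 57° − 180°, against the gun's line at 55.5°. The arm is clear.

```bash
python3 -c "
from workcell import ctrl
print(ctrl.finish_job())"
```

```text
the job is handed in; nothing more can be done
None
```

I turned the turntable about 135° by one arm, so the spout points within an estimated 1–2° of the spray gun's line of fire, and handed the job in. The fingers did not touch the jug, gun, pots or jar that I could see; no verdict came back.

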